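Lid the mixing pots in the studio

TASK

Close the two open mixing pots on the studio table for the night: put the large round lid on the round pot and the rectangular lid squarely on the rectangular tin, each properly seated on its rim. Leave both pots standing where they are; the little round lid fits neither and is not needed.

Things in the scene. Friction and masses are not known exactly. Their poses are not given: they have to be found in the camera images.
- round_pot: Open round pot of plain steel, loose, 90 mm across, 55 mm high, wall 4 mm (mouth 82 mm across). Origin: centre of its underside; z up. Its yaw means nothing.
- rect_tin: Open rectangular tin of plain steel, loose, 116 mm long (its x axis), 86 mm wide (its y axis), 55 mm high, wall 4 mm (mouth 108 by 78 mm). Origin: centre of its underside; z up. It stands at any yaw.
- round_lid: The larger of two round lids: loose steel plate 104 mm across, 5 mm thick, with a round wooden knob, 24 mm across, 30 mm tall, at its centre. A step 10 mm deep under the plate drops into the mouth (9 mm play all round). Lies upright on its step: plate top 15 mm, handle top 45 mm above the table. Origin: centre of the step's underside; z up. (The 68 mm one is a bystander.)
- rect_lid: Loose steel plate 128 (x) by 98 (y) by 5 mm with a wooden bar handle at its centre, 60 mm long (x), 16 wide (y), 30 tall. A step 10 mm deep under the plate drops into the mouth (9 mm play all round). Lies upright on its step: plate top 15 mm, handle top 45 mm above the table. Origin: centre of the step's underside; z up. Fits the tin either way round, long side along long side.

How it is judged:
At the end, for the whole second after the job is handed in: Each lid on its pot: centres within 15 mm, lid underside 40 to 50 mm above the pot's (45 when seated), within 7 degrees of level, the rectangular one within 14 degrees of the tin's long side, either way round; pots upright on the table within 50 mm of their start; all at rest (horizontal distance between round_lid and round_pot below 0.015 m and z of round_lid in the frame of round_pot between 0.04 and 0.05 m and angle between each of round_lid, round_pot, rect_lid, rect_tin's own z axis and vertical below 0.12 rad and linear speed of each of round_lid, round_pot, rect_lid, rect_tin below 0.02 m/s and height (world z) of each of round_pot, rect_tin below 0.01 m and distance of each of round_pot, rect_tin from where it was at the start of the episode below 0.05 m and horizontal distance between rect_lid and rect_tin below 0.015 m and z of rect_lid in the frame of rect_tin between 0.04 and 0.05 m and angle between the x axis of rect_lid and the x axis of rect_tin, either way round below 0.24 rad); the robot touches nothing.
It also fails if it takes over 64 s, if anything falls off the work surface, if the arm or the gripper's body presses on something with over 40 N, if the wrist force passes 120 N, or if a joint passes its speed limit or range.

ROBOT

A 6-joint arm with a two-finger parallel gripper is mounted at the origin on the work surface. World frame = base frame: x ahead of the robot, y to its left, z up, the work surface at z = 0. Lengths are in m, angles in rad, forces in N, time in s.
With the tool pointing down it reaches from about 0.4 to 0.825 m from the base axis. Payload 7 kg.
Tool frame: the origin (TCP) lies midway between the tips of the shut fingers; the grasp point (between the pads) lies 19 mm behind it; z points along the fingers, y is the line along which they close (so a half turn about z gives the same grasp; the last joint's range is limited). The gripper opens to 85 mm and grips with 20 to 120 N. Pads are 22 mm wide; open, the fingers measure 114 mm over their backs; the gripper's body (76 mm by 85 mm) begins 54 mm behind the grasp point. The pads swing forward as they close: fully open they stand 13 mm farther back than shut.
Start: joints at [-1.023, 0.359, 0.012, 0, -1.224, -0.288], TCP at [0.173, -0.652, 0.231] pointing down, gripper open.
Joint ranges: [-3.07, 3.07], [-1.43, 2.12], [-1.02, 1.25], [-3.03, 1.67], [-3.05, -0], [-3.03, 3.03]. Speed limits (rad/s): [2.39, 2.39, 3.01, 3.14, 3.14, 3.14].

INTERFACE

Orientations are given as a 3x3 rotation matrix whose columns are the frame's x, y, z axes.
In Python, from station import bot, viewer, workorder gives the robot as it stands (bot), with the cameras (viewer) and the job (workorder).
- The arm moves only by the shell command python3 inch.py [OPENING], which reads ROWS from standard input. ROWS is a JSON object whose key "moves" holds a list of rows, 1 to 5 of them, each of 6 numbers: dx, dy, dz in m, then a rotation vector rx, ry, rz in rad; each row is the pose to reach, as a shift and turn from the pose commanded when the command began, along the tool's axes at that moment; what a row does not reach only later rows make up. A row lasts 1/10 s, in which the tool goes at most 0.05 m and 0.15 rad, less where a joint would pass 70% of its speed; a pose out of reach is approached as far as the arm can. OPENING is the finger opening in m, set as the command begins (- or left out keeps the last). The fingers move at their own pace and stop on an object; the grip force is fixed at half the most. Time passes only in rows, so rows that do not move let the fingers close. It prints the time, the measured TCP pose, the force, the opening and the grip force at its end. Input that does not fit is refused with a message, and nothing moves.
- bot.get_state(): the state, without advancing time (a new reading comes with each control period).
- viewer.snapshot(name): name is "scene" or "side" or "wrist"; returns a dict with "pixels" (480x640x3 uint8, red, green, blue), "depth" (480x640 float32, m along the optical axis (not along the pixel's ray), 0 where there is no reading), "fx", "fy", "cx", "cy" (pixels), "k1" (the pictures are not rectified: a ray, as slopes to the right and down, at radius r is drawn at 1 + k1 r^2 times it, then the intrinsics apply), "R" (3x3) and "t" (3): a world point X has camera coordinates R X + t. Camera axes: x right, y down, z forward; pixel columns grow to the right and rows downward; lengths in m; the calibration is good to about 2 mm. A picture is of the moment at which its call begins.
- workorder.close_job(): hands the job in; it is judged then, once.
The state is a dict: "time_s": time; "joints": joint angles; "dq": joint speeds; "tau": joint torques, N m; "tcp_pos": TCP position; "orientation": TCP orientation; "ft_force": force on the tool from outside, world axes, zero at the start; "wrist_torque": the same for the moment, N m; "opening": finger opening in m; "finger_force": force on a finger pad.
Only numpy, scipy, OpenCV 4.12 (cv2) and the standard library are available. Lean on these libraries where they do the work, as an engineer would, in place of code of your own. Each camera call takes 0.05 s, during which the arm holds its last target. There are 200 camera calls.

## Working session

There is one attempt and no reset: what is moved stays moved. The work goes in short steps, Python scripts to look and compute and a shell command to move; the robot and the scene stay as the last step left them, time stands still between calls to the robot, and variables do not carry over. Pictures are saved under pics/ and viewed, at most 10 in all, crops included, and the job is handed in when it is done.

```bash
ls; mkdir -p pics
python3 - <<'E'
from station import bot, viewer, workorder
import cv2,numpy as np
for n in("scene","side"):
    s=viewer.snapshot(n); cv2.imwrite(f"pics/{n}0.png",s["pixels"][:,:,::-1]); np.savez(f"{n}0.npz",**s)
    print(n,s["fx"],s["k1"],s["R"].tolist(),s["t"], (s["depth"]>0).mean())
print(bot.get_state())
E
```

```text
inch.py
pics
station.py
scene 592.5078286060776 -0.16263947054791428 [[0.46554624157224517, 0.8850222783778948, -0.001504570621948319], [0.5066262627024488, -0.26789261514713686, -0.819489705054174], [-0.7256697092328614, 0.38074809720394887, -0.5730919294297088]] [-0.24469812 -0.24326968  1.60799977] 0.9961263020833333
side 592.4085547757002 -0.016246735514085064 [[-0.780241484652966, -0.6252354210856252, 0.01743255134556835], [-0.3717469224976375, 0.44113465609255126, -0.8168258326030352], [0.5030183408585323, -0.6438018976470846, -0.5766209026266236]] [0.43434146 0.25009355 1.12207248] 0.9960774739583333
{'time_s': 0.1, 'joints': array([-1.02290043e+00,  3.59315969e-01,  1.11676340e-02, -3.19838997e-04,
       -1.22415995e+00, -2.88129972e-01]), 'dq': array([ 0.00093919,  0.00071219,  0.00263154,  0.00279063, -0.00199326,
       -0.00054032]), 'tau': array([-2.53026978e-03, -5.84763908e+01,  2.94106400e+01,  6.95464119e+00,
       -3.20908432e-03, -5.14312987e-06]), 'tcp_pos': array([ 0.17325528, -0.65192421,  0.23046238]), 'orientation': array([[-9.66478052e-01, -2.56748695e-01, -5.30777793e-04],
       [-2.56749205e-01,  9.66476979e-01,  1.44732237e-03],
       [ 1.41386389e-04,  1.53508208e-03, -9.99998812e-01]]), 'ft_force': array([0.6581134 , 0.3453328 , 0.26763746]), 'wrist_torque': array([ 0.02348478, -0.03565473, -0.00718228]), 'finger_force': 0.0, 'opening': 0.08570551289371789}
```

View pics/scene0.png

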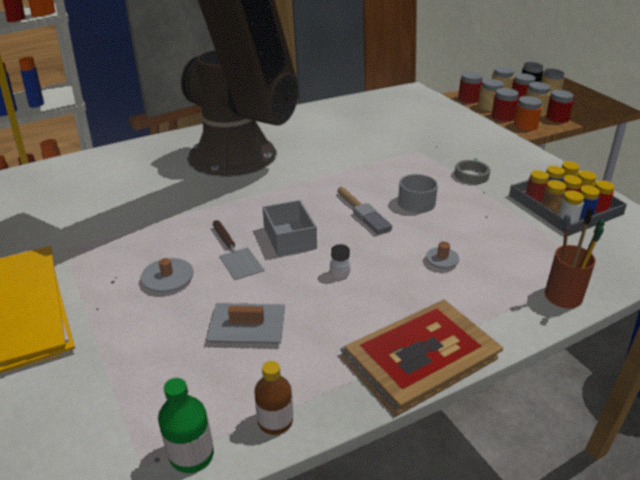

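View pics/side0.png

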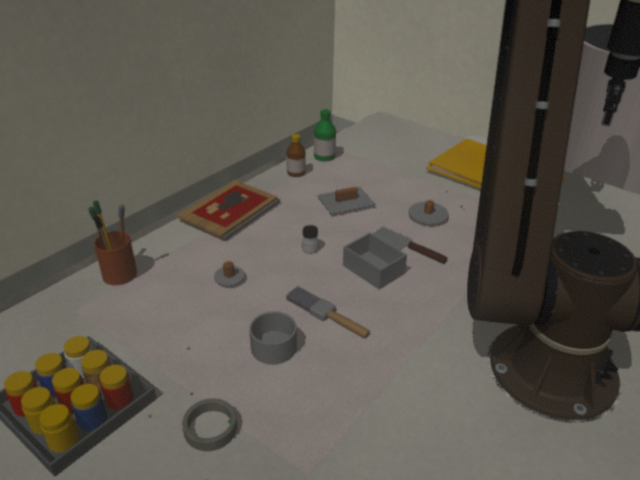

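The scene view shows the large round lid at about (167,275), the rectangular lid at (246,324), the tin at (290,227), the round pot at (417,193) and the small lid at (442,258). The side view shows the same pieces at (428,212), (346,200), (375,258) and (273,337). I'll measure them from the depth of both views.

```bash
cat > h.py <<'E'
import numpy as np,cv2
def cloud(s):
    v,u=np.mgrid[0:480,0:640].astype(np.float64)
    K=np.array([[s["fx"],0,s["cx"]],[0,s["fy"],s["cy"]],[0,0,1]],float)
    p=cv2.undistortPoints(np.stack([u,v],-1).reshape(-1,1,2),K,np.array([float(s["k1"]),0,0,0]))[:,0]
    d=np.asarray(s["depth"],float).ravel()
    X=(np.c_[p*d[:,None],d]-s["t"])@np.asarray(s["R"])
    X[d<=0]=np.nan
    return X.reshape(480,640,3)
def slab(X,c,r,lo,hi):
    q=X.reshape(-1,3); 
    return q[(np.hypot(*(q[:,:2]-c).T)<r)&(q[:,2]>lo)&(q[:,2]<hi)]
def rect(q):
    (cx,cy),(w,h),a=cv2.minAreaRect(q[:,:2].astype(np.float32)*1000)
    if w<h: w,h,a=h,w,a+90
    return f"c {cx:.1f} {cy:.1f} size {w:.1f} {h:.1f} ang {(a+90)%180-90:.1f} n {len(q)} zmed {np.median(q[:,2])*1000:.1f}"
E
python3 - <<'E'
from h import *
S={n:dict(np.load(n+"0.npz")) for n in("scene","side")}
C={n:cloud(S[n]) for n in S}
pix=dict(rlid=(167,285),rectlid=(246,335),tin=(290,225),pot=(417,193),small=(442,263))
for k,(u,v) in pix.items():
    c=np.nanmedian(C["scene"][v-3:v+4,u-3:u+4].reshape(-1,3),0)[:2]
    print(k,c.round(3))
    for n in C:
        for lo,hi in ((.009,.022),(.03,.044),(.045,.06)):
            q=slab(C[n],c,.1,lo,hi)
            if len(q)>15: print("  ",n,lo,rect(q))
        q=slab(C[n],c,.12,-.02,.006); print("   table z",np.median(q[:,2]))
E
```

```text
rlid [ 0.495 -0.315]
   scene 0.009 c 457.9 -305.3 size 106.1 101.8 ang -15.2 n 1181 zmed 15.8
   scene 0.03 c 459.5 -304.8 size 26.8 24.1 ang -57.5 n 84 zmed 38.0
   scene 0.045 c 457.0 -306.0 size 21.0 20.7 ang -76.8 n 47 zmed 46.1
   table z 0.0013884965747701036
   side 0.009 c 458.5 -322.8 size 140.7 103.3 ang -76.4 n 628 zmed 16.8
   side 0.03 c 453.3 -302.0 size 26.2 19.1 ang -38.6 n 44 zmed 37.5
   side 0.045 c 455.3 -306.7 size 22.2 21.1 ang -34.6 n 34 zmed 47.0
   table z 0.002238545316252553
rectlid [ 0.69  -0.231]
   scene 0.009 c 658.9 -217.6 size 128.1 102.4 ang 60.2 n 2261 zmed 16.1
   scene 0.03 c 659.6 -217.3 size 58.4 20.2 ang 60.8 n 225 zmed 37.7
   scene 0.045 c 660.9 -218.3 size 56.3 19.0 ang 58.3 n 131 zmed 45.8
   table z 0.0013340249202897906
   side 0.009 c 664.7 -223.5 size 130.3 125.0 ang 60.9 n 753 zmed 16.8
   side 0.03 c 658.3 -220.3 size 62.5 26.6 ang 62.0 n 104 zmed 36.8
   side 0.045 c 655.6 -216.6 size 56.8 24.0 ang 65.8 n 65 zmed 46.8
   table z 0.002224861973881898
tin [ 0.398 -0.01 ]
   scene 0.009 c 436.4 -32.2 size 117.2 84.0 ang -9.6 n 253 zmed
[... 706 characters left out ...]
ize 180.7 87.2 ang -69.2 n 528 zmed 15.5
   side 0.03 c 445.1 297.7 size 90.0 86.7 ang -28.3 n 466 zmed 37.2
   side 0.045 c 445.4 296.8 size 91.0 90.3 ang -77.5 n 589 zmed 53.4
   table z 0.0019048036406758367
small [0.682 0.193]
   scene 0.009 c 664.1 205.1 size 67.6 67.3 ang 6.6 n 455 zmed 16.3
   scene 0.03 c 668.9 201.6 size 24.4 16.2 ang 46.7 n 72 zmed 36.1
   scene 0.045 c 664.9 206.4 size 20.9 20.7 ang -60.1 n 52 zmed 46.9
   table z 0.0017977618424797409
   side 0.009 c 660.0 206.5 size 67.2 66.1 ang 51.6 n 401 zmed 16.5
   side 0.03 c 660.0 209.6 size 22.2 17.7 ang 21.1 n 58 zmed 37.3
   side 0.045 c 661.8 205.3 size 22.7 21.9 ang 6.1 n 49 zmed 47.1
   table z 0.0020486080440472523
```

```bash
cat > d.py <<'E'
# usage: d.py x y z toolY_angle_deg : remaining motion in tool axes
import sys,numpy as np
from station import bot, viewer, workorder
from scipy.spatial.transform import Rotation as Ro
s=bot.get_state();x,y,z,a=map(float,sys.argv[1:]);R=s["orientation"]
c=np.deg2rad(a);ty=np.array([np.cos(c),np.sin(c),0])
best=min((Ro.from_matrix(R.T@np.c_[np.cross(k*ty,[0,0,-1]),k*ty,[0,0,-1]]).as_rotvec() for k in(1,-1)),key=np.linalg.norm)
print("t",s["time_s"],"d",(R.T@([x,y,z]-s["tcp_pos"])).round(4),"rot",best.round(3),"j1,j6",s["joints"][[0,5]].round(2))
E
echo '{"moves":[[-0.364,0.2615,0.11,0,0,0],[-0.364,0.2615,0.11,0,0,0],[-0.364,0.2615,0.11,0,0,0],[-0.364,0.2615,0.11,0,0,0],[-0.364,0.2615,0.11,0,0,0]]}' | python3 inch.py; python3 d.py .4575 -.3055 .12 105
```

```text
time_s: 0.6
tcp_pos: [0.3282, -0.4631, 0.1711]
orientation: [[-0.967, -0.257, -0.0], [-0.257, 0.967, 0.0], [0.0, 0.0, -1.0]]
ft_force: [1.3, -0.2, -0.8]
opening: 0.0857
finger_force: 0.0
t 0.6 d [-0.1654  0.1191  0.0511] rot [ 0.    -0.    -0.002] j1,j6 [-0.61 -0.7 ]
```

```bash
echo '{"moves":[[-0.165,0.119,0.051,0,0,0],[-0.165,0.119,0.051,0,0,0],[-0.165,0.119,0.051,0,0,0],[-0.165,0.119,0.051,0,0,0],[-0.165,0.119,0.051,0,0,0]]}' | python3 inch.py >/dev/null; python3 d.py .4575 -.3055 .018 105
python3 - <<'E'
from station import bot, viewer, workorder
from h import *
s=viewer.snapshot("wrist"); cv2.imwrite("pics/w1.png",s["pixels"][:,:,::-1])
X=cloud(s)
for lo,hi in((.009,.022),(.03,.044),(.042,.06)):
    q=slab(X,(.4575,-.3055),.07,lo,hi)
    if len(q)>15: print(lo,rect(q))
E
```

```text
t 1.1 d [ 0.001  -0.0014  0.1012] rot [ 0.001 -0.001  0.002] j1,j6 [-0.23 -1.08]
0.009 c 455.4 -307.5 size 103.5 103.0 ang -24.9 n 12440 zmed 14.0
0.03 c 455.0 -307.4 size 23.1 23.0 ang -80.8 n 632 zmed 43.2
0.042 c 455.2 -307.4 size 23.0 22.8 ang -20.8 n 844 zmed 43.9
```

View pics/w1.png

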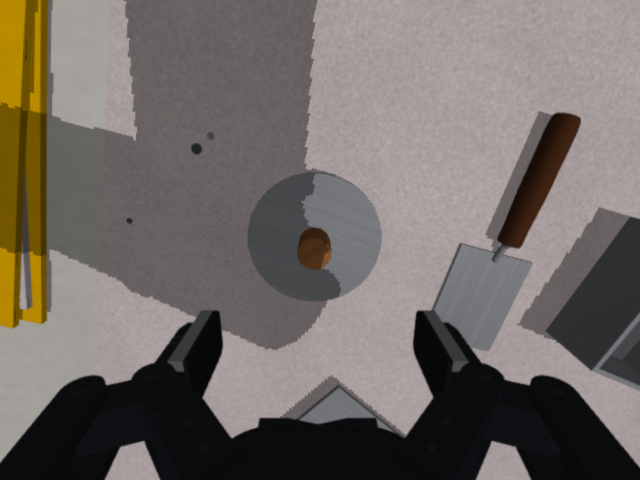

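The wrist view shows the lid centred near (314,237) with its knob between the open fingers. It gives a centre of (455,-307) mm. I'll descend and grip.

```bash
echo '{"moves":[[0.003,-0.0024,0.05,0,0,0],[0.003,-0.0024,0.09,0,0,0],[0.003,-0.0024,0.101,0,0,0],[0.003,-0.0024,0.101,0,0,0]]}' | python3 inch.py |tail -3; python3 d.py .4555 -.307 .018 105; echo '{"moves":[[0,0,0,0,0,0],[0,0,0,0,0,0],[0,0,0,0,0,0],[0,0,0,0,0,0],[0,0,0,0,0,0]]}' | python3 inch.py 0
```

```text
ft_force: [0.6, -0.9, 1.5]
opening: 0.0851
finger_force: 0.0
t 1.55 d [-0.0036  0.0029  0.0005] rot [ 0.002 -0.003 -0.003] j1,j6 [-0.24 -1.07]
time_s: 2.05
tcp_pos: [0.4547, -0.3106, 0.021]
orientation: [[-0.966, -0.257, 0.001], [-0.257, 0.966, -0.0], [-0.001, -0.001, -1.0]]
ft_force: [-1.5, 2.5, 7.7]
opening: 0.0223
finger_force: 58.4
```

```bash
echo '{"moves":[[0,0,-0.04,0,0,0],[0,0,-0.09,0,0,0],[0,0,-0.13,0,0,0],[0,0,-0.13,0,0,0]]}' | python3 inch.py; python3 d.py .447 .297 .15 105
```

```text
time_s: 2.45
tcp_pos: [0.4574, -0.3118, 0.1561]
orientation: [[-0.966, -0.258, 0.01], [-0.258, 0.966, -0.004], [-0.009, -0.006, -1.0]]
ft_force: [1.3, -0.2, -1.8]
opening: 0.0221
finger_force: 59.2
t 2.45 d [-0.1469  0.5909  0.0036] rot [-0.006  0.009 -0.001] j1,j6 [-0.24 -1.07]
```

```bash
echo '{"moves":[[-0.147,0.591,0,0,0,0],[-0.147,0.591,0,0,0,0],[-0.147,0.591,0,0,0,0],[-0.147,0.591,0,0,0,0],[-0.147,0.591,0,0,0,0]]}' | python3 inch.py >/dev/null; python3 d.py .447 .297 .15 105;  echo '{"moves":[[-0.09,0.35,0,0,0,0],[-0.09,0.35,0,0,0,0],[-0.09,0.35,0,0,0,0],[-0.09,0.35,0,0,0,0],[-0.09,0.35,0,0,0,0]]}' | python3 inch.py; python3 d.py .447 .297 .15 105
```

```text
t 2.95 d [-0.089   0.3445 -0.0005] rot [ 0.    -0.    -0.003] j1,j6 [ 0.31 -1.62]
time_s: 3.45
tcp_pos: [0.4471, 0.1914, 0.1495]
orientation: [[-0.966, -0.257, -0.0], [-0.257, 0.966, 0.0], [0.0, 0.0, -1.0]]
ft_force: [0.9, 0.8, -1.6]
opening: 0.0219
finger_force: 59.5
t 3.45 d [-0.027   0.1021 -0.0005] rot [ 0.    -0.    -0.002] j1,j6 [ 0.81 -2.12]
```

```bash
echo '{"moves":[[-0.027,0.102,0,0,0,0],[-0.027,0.102,0,0,0,0],[-0.027,0.102,0,0,0,0],[-0.027,0.102,0,0,0,0],[-0.027,0.102,0,0,0,0]]}' | python3 inch.py; python3 d.py .447 .297 .15 105
python3 - <<'E'
from station import bot, viewer, workorder
from h import *
for n in("scene","side","wrist"):
    s=viewer.snapshot(n);X=cloud(s)
    cv2.imwrite(f"pics/{n}2.png",s["pixels"][:,:,::-1])
    for lo,hi in((.045,.06),(.12,.135),(.135,.15),(.15,.165)):
        q=slab(X,(.447,.297),.08,lo,hi)
        if len(q)>15: print(n,lo,rect(q))
E
```

```text
time_s: 3.95
tcp_pos: [0.4474, 0.294, 0.149]
orientation: [[-0.966, -0.257, -0.001], [-0.257, 0.966, -0.001], [0.002, -0.001, -1.0]]
ft_force: [-0.9, -1.1, -1.6]
opening: 0.0221
finger_force: 59.6
t 3.95 d [-0.0004  0.003  -0.001 ] rot [-0.001 -0.002 -0.002] j1,j6 [ 0.95 -2.26]
scene 0.045 c 447.4 297.7 size 96.3 87.5 ang -42.2 n 411 zmed 53.0
scene 0.135 c 454.1 293.0 size 103.3 99.6 ang 53.4 n 684 zmed 144.3
scene 0.15 c 456.7 292.3 size 46.2 20.6 ang 80.3 n 93 zmed 158.9
side 0.045 c 445.2 295.8 size 91.5 89.6 ang -46.5 n 588 zmed 53.0
side 0.135 c 445.4 296.6 size 103.3 96.6 ang 55.1 n 1342 zmed 144.5
side 0.15 c 439.1 295.6 size 44.9 15.9 ang 86.1 n 99 zmed 159.0
wrist 0.045 c 412.7 288.7 size 77.7 23.0 ang -78.0 n 797 zmed 53.6
wrist 0.135 c 447.7 294.2 size 103.1 100.9 ang 67.1 n 20829 zmed 142.4
wrist 0.15 c 441.2 291.8 size 49.2 10.1 ang -75.3 n 1544 zmed 159.0
```

View pics/side2.png

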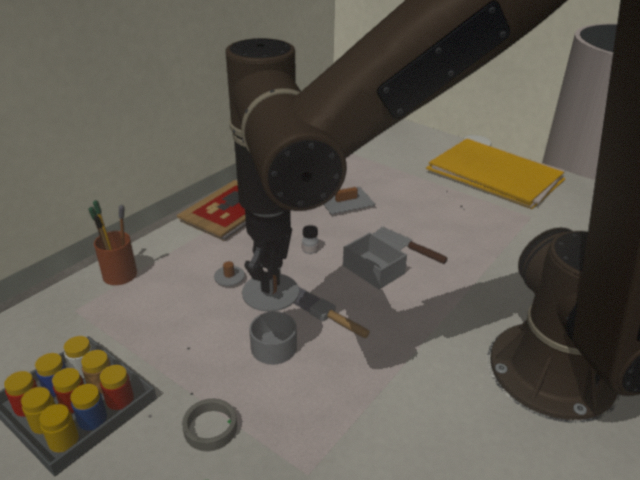

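The side view shows the lid level above the pot, with the lid at (271,292) and the pot at (273,337). The lid centre agrees with the TCP to about 1 mm, and the seated TCP height should be about 66 mm.

```bash
echo '{"moves":[[0.0005,0.003,0.04,0,0,0],[0.0005,0.003,0.06,0,0,0],[0.0005,0.003,0.072,0,0,0],[0.0005,0.003,0.078,0,0,0],[0.0005,0.003,0.078,0,0,0]]}' | python3 inch.py; echo '{"moves":[[0,0,0.002,0,0,0],[0,0,0.004,0,0,0],[0,0,0.004,0,0,0]]}' | python3 inch.py
```

```text
time_s: 4.6
tcp_pos: [0.447, 0.2974, 0.0716]
orientation: [[-0.967, -0.256, -0.0], [-0.256, 0.967, -0.0], [0.0, -0.0, -1.0]]
ft_force: [0.2, -0.0, -2.1]
opening: 0.0221
finger_force: 59.7
time_s: 4.9
tcp_pos: [0.4469, 0.298, 0.0681]
orientation: [[-0.966, -0.257, 0.0], [-0.257, 0.966, 0.001], [-0.001, 0.001, -1.0]]
ft_force: [0.2, -0.3, -1.7]
opening: 0.022
finger_force: 59.7
```

```bash
echo '{"moves":[[0,0,0.001,0,0,0],[0,0,0.002,0,0,0],[0,0,0.002,0,0,0]]}' | python3 inch.py|egrep 'pos|ft'; echo '{"moves":[[0,0,0,0,0,0],[0,0,0,0,0,0],[0,0,0,0,0,0],[0,0,0,0,0,0],[0,0,0,0,0,0]]}' | python3 inch.py 0.085; echo '{"moves":[[0,0,-0.04,0,0,0],[0,0,-0.08,0,0,0],[0,0,-0.1,0,0,0],[0,0,-0.1,0,0,0]]}' | python3 inch.py; python3 d.py .659 -.218 .15 150.5
python3 - <<'E'
from station import bot, viewer, workorder
from h import *
for n in("scene","side","wrist"):
    s=viewer.snapshot(n);X=cloud(s)
    q=slab(X,(.447,.297),.07,.056,.07)
    if len(q)>15:
        print(n,rect(q),"plane",np.linalg.lstsq(np.c_[q[:,:2],np.ones(len(q))],q[:,2],rcond=None)[0].round(3))
E
```

```text
tcp_pos: [0.4469, 0.2979, 0.066]
ft_force: [-1.2, -0.1, 2.0]
time_s: 5.7
tcp_pos: [0.4468, 0.2978, 0.0657]
orientation: [[-0.966, -0.257, 0.0], [-0.257, 0.966, 0.0], [-0.0, 0.0, -1.0]]
ft_force: [-0.5, -0.1, -0.3]
opening: 0.085
finger_force: 0.0
time_s: 6.1
tcp_pos: [0.4482, 0.2993, 0.1693]
orientation: [[-0.966, -0.257, 0.004], [-0.257, 0.966, 0.005], [-0.005, 0.003, -1.0]]
ft_force: [-1.4, -0.3, -0.1]
opening: 0.0851
finger_force: 0.0
t 6.1 d [-0.0705 -0.5542  0.0178] rot [ 0.001  0.006 -0.796] j1,j6 [ 0.95 -2.26]
scene c 452.1 298.3 size 102.1 101.8 ang -31.4 n 717 zmed 62.5 plane [-0.006  0.012  0.061]
side c 448.6 298.9 size 105.8 102.2 ang -49.2 n 1523 zmed 61.4 plane [ 0.003 -0.004  0.062]
wrist c 448.2 298.4 size 103.4 102.9 ang 11.8 n 12089 zmed 59.0 plane [ 0.    -0.     0.059]
```

The round lid is seated and level, with its plate at about 60 mm. Next is the rectangular lid.

```bash
echo '{"moves":[[-0.07,-0.554,0.018,0,0,-0.796],[-0.07,-0.554,0.018,0,0,-0.796],[-0.07,-0.554,0.018,0,0,-0.796],[-0.07,-0.554,0.018,0,0,-0.796],[-0.07,-0.554,0.018,0,0,-0.796]]}' | python3 inch.py >/dev/null; python3 d.py .659 -.218 .15 150.5
```

```text
t 6.75 d [ 0.1722 -0.2825  0.0071] rot [ 0.001 -0.002 -0.114] j1,j6 [ 0.53 -1.16]
```

```bash
echo '{"moves":[[0.172,-0.282,0.007,0,0,-0.114],[0.172,-0.282,0.007,0,0,-0.114],[0.172,-0.282,0.007,0,0,-0.114],[0.172,-0.282,0.007,0,0,-0.114],[0.172,-0.282,0.007,0,0,-0.114]]}' | python3 inch.py >/dev/null; python3 d.py .659 -.218 .13 150.5
```

```text
t 7.25 d [ 0.048  -0.065   0.0212] rot [ 0.002 -0.001 -0.006] j1,j6 [ 0.08 -0.6 ]
```

```bash
echo '{"moves":[[0.048,-0.065,0.021,0,0,-0.006],[0.048,-0.065,0.021,0,0,-0.006],[0.048,-0.065,0.021,0,0,-0.006],[0.048,-0.065,0.021,0,0,-0.006]]}' | python3 inch.py >/dev/null
python3 - <<'E'
from station import bot, viewer, workorder
from h import *
s=viewer.snapshot("wrist"); cv2.imwrite("pics/w3.png",s["pixels"][:,:,::-1])
X=cloud(s)
for lo,hi in((.009,.022),(.03,.044),(.042,.06)):
    q=slab(X,(.659,-.218),.09,lo,hi)
    if len(q)>15: print(lo,rect(q))
E
python3 d.py .659 -.218 .018 150.5
```

```text
0.009 c 657.3 -218.7 size 128.2 98.3 ang 60.8 n 16908 zmed 13.9
0.03 c 657.4 -219.2 size 59.9 15.7 ang 60.7 n 1097 zmed 43.4
0.042 c 657.4 -219.1 size 59.7 15.5 ang 60.9 n 1703 zmed 43.8
t 7.7 d [ 0.0015 -0.0017  0.1125] rot [ 0.003 -0.001 -0.001] j1,j6 [-0.04 -0.48]
```

View pics/w3.png

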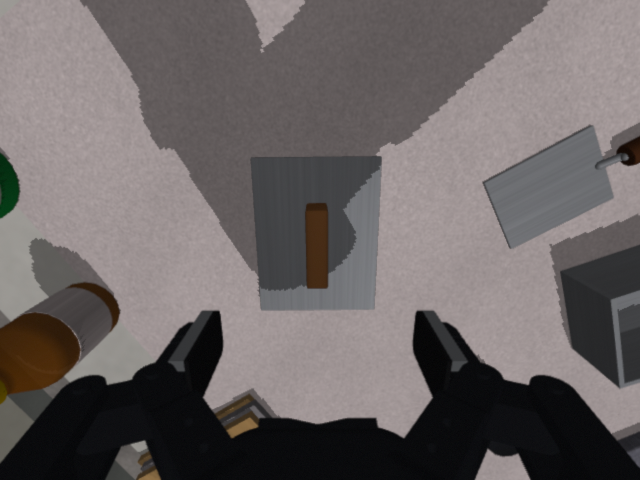

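The bar handle at (317,246) is upright in the wrist view and lies between the fingers. It measures (657.4,-219) mm at 60.8°, so the grasp is well aligned.

```bash
python3 d.py .6575 -.219 .018 150.8; echo '{"moves":[[0.003,-0.001,0.05,0,0,-0.005],[0.003,-0.001,0.09,0,0,-0.005],[0.003,-0.001,0.109,0,0,-0.005],[0.003,-0.001,0.112,0,0,-0.005],[0.003,-0.001,0.112,0,0,-0.005]]}' | python3 inch.py |egrep 'pos|ft'; python3 d.py .6575 -.219 .018 150.8; echo '{"moves":[[0,0,0,0,0,0],[0,0,0,0,0,0],[0,0,0,0,0,0],[0,0,0,0,0,0],[0,0,0,0,0,0]]}' | python3 inch.py 0
```

```text
t 7.7 d [ 0.0031 -0.0009  0.1125] rot [ 0.003 -0.001 -0.006] j1,j6 [-0.04 -0.48]
tcp_pos: [0.6589, -0.2181, 0.0205]
ft_force: [-0.0, -0.1, 0.7]
t 8.2 d [0.0015 0.0008 0.0025] rot [ 0.    -0.     0.001] j1,j6 [-0.04 -0.47]
time_s: 8.7
tcp_pos: [0.6589, -0.2191, 0.021]
orientation: [[-0.488, -0.873, 0.001], [-0.873, 0.488, -0.0], [-0.0, -0.001, -1.0]]
ft_force: [-3.5, 1.4, 1.2]
opening: 0.0147
finger_force: 58.7
```

```bash
echo '{"moves":[[0,0,-0.04,0,0,0],[0,0,-0.09,0,0,0],[0,0,-0.13,0,0,0],[0,0,-0.13,0,0,0]]}' | python3 inch.py | egrep 'pos|open|fing'; python3 d.py .436 -.031 .15 81.2
```

```text
tcp_pos: [0.6622, -0.2199, 0.1576]
opening: 0.0145
finger_force: 59.2
t 9.1 d [-0.0547  0.2897  0.0047] rot [-0.007  0.009  1.215] j1,j6 [-0.04 -0.47]
```

```bash
echo '{"moves":[[-0.055,0.29,0.002,0,0,1.215],[-0.055,0.29,0.002,0,0,1.215],[-0.055,0.29,0.002,0,0,1.215],[-0.055,0.29,0.002,0,0,1.215],[-0.055,0.29,0.002,0,0,1.215]]}' | python3 inch.py; python3 d.py .436 -.031 .15 81.2
```

```text
time_s: 9.6
tcp_pos: [0.4691, -0.0609, 0.1479]
orientation: [[-0.949, -0.315, -0.001], [-0.315, 0.949, 0.0], [0.001, 0.0, -1.0]]
ft_force: [0.5, 2.1, -2.0]
opening: 0.0148
finger_force: 59.5
t 9.6 d [ 0.022   0.0388 -0.0021] rot [ 0.    -0.001  0.474] j1,j6 [ 0.29 -1.54]
```

```bash
echo '{"moves":[[0.022,0.039,0,0,0,0.474],[0.022,0.039,0,0,0,0.474],[0.022,0.039,0,0,0,0.474],[0.022,0.039,0,0,0,0.474],[0.022,0.039,0,0,0,0.474]]}' | python3 inch.py >/dev/null; python3 d.py .436 -.031 .15 81.2
python3 - <<'E'
from station import bot, viewer, workorder
from h import *
for n in("scene","side","wrist"):
    s=viewer.snapshot(n);X=cloud(s)
    if n!="wrist": cv2.imwrite(f"pics/{n}4.png",s["pixels"][:,:,::-1])
    for lo,hi in((.045,.06),(.135,.15)):
        q=slab(X,(.436,-.031),.09,lo,hi)
        if len(q)>15: print(n,lo,rect(q),"plane",np.linalg.lstsq(np.c_[q[:,:2],np.ones(len(q))],q[:,2],rcond=None)[0].round(3))
E
```

```text
t 10.1 d [ 0.0016  0.0004 -0.0016] rot [ 0.    -0.     0.006] j1,j6 [ 0.38 -2.1 ]
scene 0.045 c 437.6 -30.4 size 124.3 87.9 ang -9.1 n 646 zmed 52.9 plane [0.    0.001 0.052]
scene 0.135 c 440.4 -30.7 size 134.6 99.3 ang -8.2 n 1257 zmed 144.1 plane [-0.01   0.003  0.149]
side 0.045 c 436.8 -30.7 size 120.8 91.2 ang -7.9 n 660 zmed 53.1 plane [-0.002  0.001  0.053]
side 0.135 c 439.6 -32.3 size 136.1 104.6 ang -8.1 n 1196 zmed 144.1 plane [-0.001 -0.002  0.144]
wrist 0.045 c 381.2 -23.4 size 85.8 3.8 ang 81.4 n 801 zmed 53.8 plane [ 0.845 -0.127 -0.272]
wrist 0.135 c 437.2 -32.0 size 128.3 98.6 ang -8.3 n 30103 zmed 141.5 plane [0.    0.    0.141]
```

View pics/scene4.png

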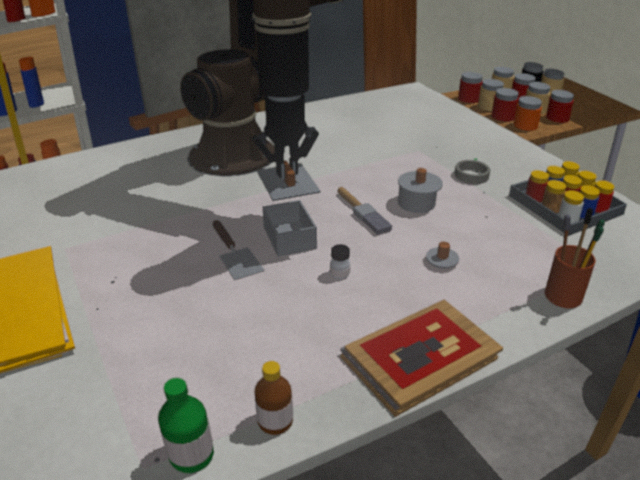

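The scene view shows the round lid seated on its pot at (420,185), and the rectangular lid level and aligned above the tin at (290,180). The offsets are about 1 mm, so I'll lower it.

```bash
echo '{"moves":[[0.001,0.001,0.04,0,0,0.006],[0.001,0.001,0.06,0,0,0.006],[0.001,0.001,0.072,0,0,0.006],[0.001,0.001,0.079,0,0,0.006],[0.001,0.001,0.079,0,0,0.006]]}' | python3 inch.py |egrep 'pos|ft'; echo '{"moves":[[0,0,0.002,0,0,0],[0,0,0.004,0,0,0],[0,0,0.004,0,0,0]]}' | python3 inch.py |egrep 'pos|ft'
```

```text
tcp_pos: [0.4367, -0.0309, 0.0689]
ft_force: [0.0, -0.2, -2.4]
tcp_pos: [0.4374, -0.0305, 0.0659]
ft_force: [0.3, 0.1, -1.6]
```

```bash
echo '{"moves":[[0,0,0.001,0,0,0],[0,0,0.001,0,0,0]]}' | python3 inch.py|egrep 'pos|ft'; echo '{"moves":[[0,0,0,0,0,0],[0,0,0,0,0,0],[0,0,0,0,0,0],[0,0,0,0,0,0],[0,0,0,0,0,0]]}' | python3 inch.py 0.085 |egrep 'pos|open'; echo '{"moves":[[0,0,-0.04,0,0,0],[0,0,-0.08,0,0,0],[0,0,-0.12,0,0,0],[0,0,-0.12,0,0,0],[0,0,-0.12,0,0,0]]}' | python3 inch.py
python3 - <<'E'
from station import bot, viewer, workorder
from h import *
for n in("scene","side","wrist"):
    s=viewer.snapshot(n);X=cloud(s)
    if n!="wrist": cv2.imwrite(f"pics/{n}5.png",s["pixels"][:,:,::-1])
    for nm,c,r in(("tin",(.436,-.031),.085),("pot",(.447,.297),.07)):
      for lo,hi in((.02,.045),(.056,.07)):
        q=slab(X,c,r,lo,hi)
        if len(q)>15: print(n,nm,lo,rect(q),"plane",np.linalg.lstsq(np.c_[q[:,:2],np.ones(len(q))],q[:,2],rcond=None)[0].round(3))
E
```

```text
tcp_pos: [0.4374, -0.0305, 0.0658]
ft_force: [-4.4, 1.2, 11.6]
tcp_pos: [0.4372, -0.0306, 0.0646]
opening: 0.0845
time_s: 12.25
tcp_pos: [0.4375, -0.0304, 0.1855]
orientation: [[-0.988, 0.152, 0.002], [0.153, 0.988, 0.001], [-0.002, 0.002, -1.0]]
ft_force: [-0.6, -0.4, -0.3]
opening: 0.0847
finger_force: 0.0
scene tin 0.02 c 454.8 -59.8 size 145.5 72.0 ang 28.5 n 527 zmed 33.2 plane [-0.001  0.007  0.034]
scene tin 0.056 c 439.1 -29.2 size 136.5 99.3 ang -8.6 n 1383 zmed 61.3 plane [-0.005  0.     0.063]
scene pot 0.02 c 468.8 280.9 size 88.2 47.0 ang 52.9 n 352 zmed 32.4 plane [-0.024  0.016  0.039]
scene pot 0.056 c 453.1 297.2 size 103.7 101.6 ang -38.3 n 714 zmed 62.5 plane [-0.009  0.014  0.062]
side tin 0.02 c 421.1 -2.5 size 143.3 72.9 ang 28.1 n 552 zmed 32.5 plane [-0.001  0.     0.033]
side tin 0.056 c 437.6 -31.0 size 131.3 103.1 ang -9.1 n 1271 zmed 61.6 plane [ 0.004 -0.005  0.06 ]
side pot 0.02 c 426.0 313.4 size 88.5 41.7 ang 47.9 n 423 zmed 32.3 plane [-0.072  0.047  0.048]
side pot 0.056 c 448.8 298.7 size 104.9 102.2 ang -49.2 n 1532 zmed 61.4 plane [ 0.002 -0.005  0.062]
wrist tin 0.056 c 437.1 -30.7 size 128.5 98.3 ang -8.8 n 15750 zmed 59.0 plane [0.    0.    0.059]
wrist pot 0.02 c 448.6 257.6 size 69.0 16.5 ang 6.5 n 871 zmed 27.2 plane [ 0.083 -0.634  0.151]
```

View pics/side5.png

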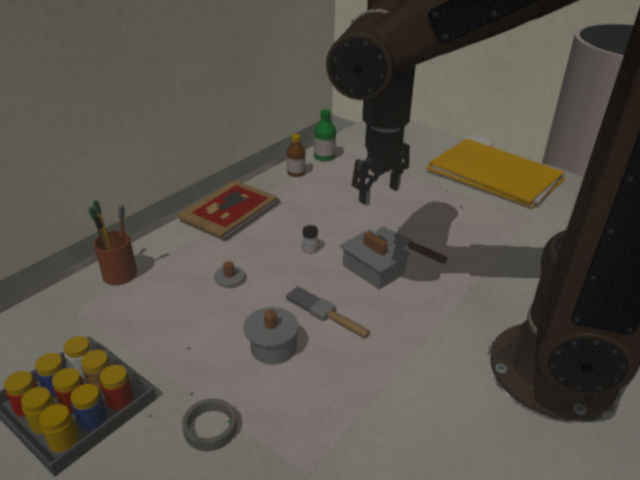

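Both lids are seated level on their pots, at (272,325) and (374,250), and the gripper is clear.

```bash
python3 -c "
from station import bot, viewer, workorder
print(workorder.close_job())"
```

```text
the job is handed in; nothing more can be done
None
```

The job is handed in: the final camera check showed both lids seated level on their pots and the gripper clear, after about 12 s of the 64 s allowed; `close_job` returned no verdict.

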